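# Draw out the drying rail to its next button hole

## Task

The telescopic rail of the table-top drying stand is locked in its short position by a spring button on either side. Squeeze both buttons in flush, draw the tube out away from the foot until the buttons pop out fully through the holes of the black collar, and stop pulling as soon as you feel them lock it, then let go. Never wrench the tube hard against the buttons, and leave the things around it where they stand.

Things in the scene. Friction and masses are not known exactly. Their poses are not given: they have to be found in the camera images.
- drying_stand: Fixed stand: dark steel foot 120x110x14 mm (x, y, z), post 122 mm high on its middle, and a level steel bar (24 wide, 22 mm high) running 200 mm from the post along the stand's +y, centre line 100 mm up. Origin: centre of the foot's underside. +y points from the foot along the rail, the way the tube draws out; +x is level across it; z up. It cannot move.
- rail_tube: Square aluminium tube sliding on that bar: 32 mm wide (x), 30 mm high, walls 3 mm, centre line 100 mm up; axes as the stand's. Origin: on its centre line, midway between its first pair of holes (15 mm square, one in each side wall), where the buttons stand at first. It slides along y only, 2 mm inward to 115 mm outward of its start, with about 2 to 4 N of friction.
- tube_mouth (a point): Centre of the tube's open end nearest the foot, 135 mm from its first holes. Between them a black collar (40 mm long, 35 wide, 36 high, small screw on top) is clamped over a slot, the second pair of 15 mm holes at its middle, somewhere 58 to 90 mm from the first pair: set by hand, so the distance must be felt. Black strips close the slot beside it. Drawn past, the tube must be pushed back.
- tube_end (a point): Centre of the black cap (36x12x34 mm) on the tube's outer end, 106 mm along +y from its first holes. Two small wire hooks hang from the tube 50 and 78 mm along +y from the first holes, down to 38 mm below its centre line.
- button_middle (a point): Fixed point on the bar midway between the two buttons, 165 mm along the stand's y, 100 mm up. Out, the buttons block the tube. With both held flush with its sides (say between two fingers gripping the tube over both) only the cones block: drawing it some 7 mm with 10 to 20 N tucks them under the walls. In the collar's holes they pop out by themselves and block it again (1 mm of play each way).
- button_far: Steel spring button on the bar's +x side, 13 mm across, conical tip 4.5 mm high with a 4 mm flat end. Origin: the tip's end. It only moves in and out along the stand's x: tip at x = 20.5 mm when out (4.5 mm proud of the tube, 3 mm of the collar), 16 mm when flush with the tube, 13 mm or less under its wall. Spring force 1 N when out, 2 N fully in.
- button_near: The same button on the bar's -x side, mirrored: tip at x = -20.5 mm in the stand's frame when out, -16 mm when flush with the tube. Origin: the end of its tip.
- spice_1: Spice jar with a yellow cap, 45 mm across, 100 mm high, standing near the stand; origin at the middle of its underside. Not to be disturbed.
- yoghurt_pot: Yoghurt pot, 72 mm across and 71 mm high, standing in front of the rail; origin at the middle of its underside. Not to be disturbed.
- matchbox: Matchbox 36x53x14 mm lying behind the rail; origin at the middle of its underside. Not to be disturbed.
- tealight: Tealight in a metal cup, 38 mm across and 15 mm high, lying under the rail; origin at the middle of its underside. Not to be disturbed.

How it is judged:
By the outcome, as a careful person would: the job done as asked, in the order asked, and still so for the second after the job is handed in, with the robot touching nothing.
It also fails if it takes over 40 s, if anything falls off the work surface, if the arm or the gripper's body presses on something with over 40 N, if the wrist force passes 120 N, or if a joint passes its speed limit or range.

## Robot

A 7-joint arm with a two-finger parallel gripper is mounted at the origin on a cart in front of the work surface, level with it; the furniture and walls round the work are solid. World frame = base frame: x ahead of the robot, y to its left, z up, the work surface at z = 0. Lengths are in m, angles in rad, forces in N, time in s.
With the tool pointing down it reaches from about 0.4 to 0.85 m from the base axis. Payload 4.5 kg.
Tool frame: the origin (TCP) lies between the finger pads; the fingertips stand r.tip_reach ahead of it and the grasp point (between the pads) lies 11 mm behind it (r.tip_reach is the distance from the TCP to the fingertips, in m); z points along the fingers, y is the line along which they close (so a half turn about z gives the same grasp; the last joint's range is limited). The gripper opens to 88 mm and grips with 3 to 60 N. Pads are 18 mm wide; open, the fingers measure 123 mm over their backs; the gripper's body (75 mm by 187 mm) begins 45 mm behind the grasp point.
Start: joints at [-1.29, 0.689, -0.195, 1.565, 0.157, 0.902, -0.215], TCP at [0.153, 0.606, 0.247] pointing down, gripper open.
Joint ranges: [-3.01, 3.01], [-0.46, 2.08], [-1.47, 1.51], [0.13, 2.56], [-1, 4.14], [0.04, 2.09], [-2.66, 2.66]. Speed limits (rad/s): [2.57, 2.57, 3.14, 3.14, 3.14, 3.14, 3.14].

## Interface

Orientations are given as a unit quaternion [x, y, z, w].
In Python, from plant import r, vision, workorder gives the robot as it stands.
- The arm moves only by the tool drive_tool, never from a script. Its argument "targets" is a list of rows, each an object of numbers: "tx", "ty", "tz": the shift along the world's x, y, z in units of 0.03 m (1.0 is 0.03 m); "wx", "wy", "wz": the turn, a rotation vector about the world's x, y, z in units of 60 degrees (1.0 is 60 degrees); "claw": the opening, from -1 (shut) to 1 (fully open). A call has exactly 8 rows; each row shifts and turns the commanded pose from where the row before left it; what a row does not reach is not made up. A row lasts 1/10 s, in which the tool goes at most 50 mm and 8.59 degrees, less where a joint would pass 70% of its speed; a pose out of reach is approached as far as the arm can. A call with a number of a shift or a turn outside -1 to 1 is refused whole. A call with a gripper value outside its range is refused whole. The fingers move at their own pace and stop on an object; "force" is the grip in N (left out, the last holds). Time passes only in rows, so rows that do not move let the fingers close, or fill a call up. It gives the time, the measured TCP pose, the force, the opening and the grip force at its end, in the units of the state.
- r.get_state(): the state, without advancing time (a new reading comes with each control period).
- vision.snapshot(name): name is "scene" or "side" or "wrist"; returns a dict with "image" (480x640x3 uint8, blue, green, red), "range_z" (480x640 float32, m along the optical axis (not along the pixel's ray), 0 where there is no reading), "K" (3x3 intrinsics, pixels), "cam_to_world" (4x4, takes a point from camera to world coordinates). Camera axes: x right, y up, looking along -z (the intrinsics and any distortion apply to the point x, -y, -z); pixel columns grow to the right and rows downward; lengths in m; the calibration is good to about 2 mm. The wrist camera is an equidistant fisheye: a pixel r from the principal point sees the ray r / f radians off the axis. A picture is of the moment at which its call begins.
- workorder.finish_job(): hands the job in; it is judged then, once.
The state is a dict: "clock": time; "q": joint angles; "qd": joint speeds; "joint_torque": joint torques, N m; "tool_pos": TCP position; "eef_rot": TCP orientation; "contact_force": force on the tool from outside, world axes, zero at the start; "moment": the same for the moment, N m; "opening": opening from 0.0 (shut) to 1.0 (fully open); "finger_force": force on a finger pad.
Only numpy, scipy, OpenCV 4.12 (cv2) and the standard library are available. Lean on these libraries where they do the work, as an engineer would, in place of code of your own. Each camera call takes 0.05 s, during which the arm holds its last target. There are 200 camera calls.

## Working session

There is one attempt and no reset: what is moved stays moved. The work goes in short steps, Python scripts to look and compute and a tool call to move; the robot and the scene stay as the last step left them, time stands still between calls to the robot, and variables do not carry over. Pictures are saved under pics/ and viewed, at most 10 in all, crops included, and the job is handed in when it is done.

Besides the shell and the picture viewer there is one more tool, called after ">>>" as name(argument=value, ...) on one line, values as JSON. drive_tool: Moves the arm, as the interface text tells. Its arguments: {"type":"object","properties":{"targets":{"type":"array","items":{"type":"object","properties":{"tx":{"type":"number"},"ty":{"type":"number"},"tz":{"type":"number"},"wx":{"type":"number"},"wy":{"type":"number"},"wz":{"type":"number"},"claw":{"type":"number"}}}},"force":{"type":"number"}},"required":["targets"]}

```bash
mkdir -p pics; ls
cat > h.py <<'E'
import numpy as np, cv2
from plant import r, vision, workorder
def grab(n,tag):
    s=vision.snapshot(n); cv2.imwrite(f'pics/{tag}.png',s['image']); np.savez(f'{tag}.npz',**{k:s[k] for k in('image','range_z','K','cam_to_world')}); return s
def cloud(s):
    K=s['K'];z=s['range_z'];v,u=np.mgrid[:480,:640]
    X=(u-K[0,2])/K[0,0]*z;Y=(v-K[1,2])/K[1,1]*z
    P=np.stack([X,-Y,-z,np.ones_like(z)],-1)@s['cam_to_world'].T
    return P[...,:3]
E
python3 - <<'E'
from h import *
print(r.get_state(), r.tip_reach)
for n in('scene','side'):
    s=grab(n,n+'0');print(s['K'],s['cam_to_world'],(s['range_z']>0).mean(),[k for k in s])
a=cv2.imread('pics/scene0.png')
E
```

```text
pics
{'clock': 0.0, 'q': array([-1.29018886,  0.68999797, -0.19449545,  1.56636534,  0.15733618,
        0.90251209, -0.21511069]), 'qd': array([ 0.00035369,  0.00099582, -0.0009675 ,  0.00113048, -0.00083712,
       -0.00087436, -0.00022518]), 'joint_torque': array([-8.75432761e-05, -5.27554822e+01, -1.26684532e+00, -1.53422964e+01,
       -5.26514836e-02,  6.74678944e-03,  1.77217908e-04]), 'tool_pos': array([0.15260559, 0.60542842, 0.24589517]), 'eef_rot': array([ 1.23048788e-01,  9.92400173e-01, -9.43739116e-04, -2.72164119e-05]), 'contact_force': array([-0.05235784, -0.65667575,  0.15301845]), 'moment': array([ 0.01956186, -0.01837002,  0.00415498]), 'finger_force': 0.0, 'opening': 0.9978077874331112} 0.008
[[527.68112739   0.         309.9684441 ]
 [  0.         527.68112739 245.93956697]
 [  0.           0.           1.        ]] [[-0.58855315  0.62531024 -0.51243759  0.12711604]
 [-0.80832084 -0.46684215  0.35871413  0.2420035 ]
 [-0.01491985  0.62533632  0.78021272  0.76862146]
 [ 0.          0.          0.          1.        ]] 0.995986328125 ['image', 'range_z', 'K', 'cam_to_world']
[[608.4318552    0.         328.50876975]
 [  0.         608.4318552  240.5358064 ]
 [  0.           0.           1.        ]] [[-0.99244026 -0.08671833  0.08684617  0.62273409]
 [ 0.12262643 -0.67178296  0.73052749  0.533336  ]
 [-0.00500835  0.73565453  0.67733842  0.67783842]
 [ 0.          0.          0.          1.        ]] 0.9961165364583333 ['image', 'range_z', 'K', 'cam_to_world']
```

View pics/scene0.png

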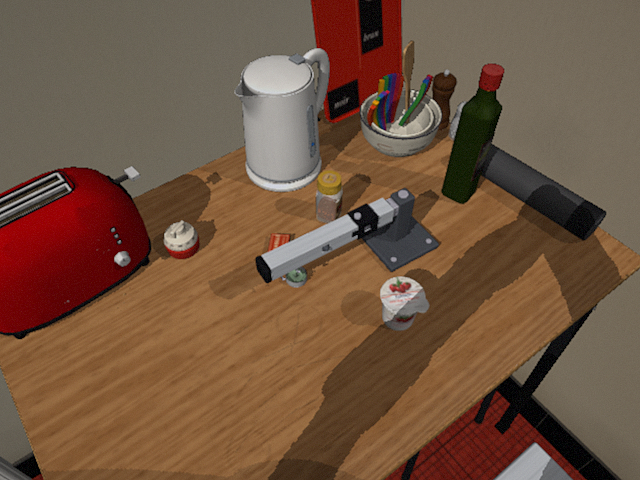

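View pics/side0.png

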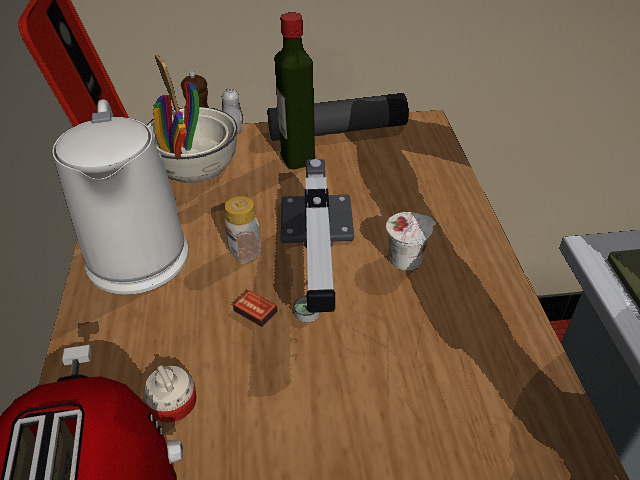

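The scene view shows the cap at (265,267), the collar at (375,215) and the post at (402,200). The jar (329,195) and matchbox (280,242) are behind the rail, and the pot (403,303) is in front. Next I'll measure the rail from the depth cloud.

Run:
```python
from h import *
for n in('scene0','side0'):
    s=dict(np.load(n+'.npz'));P=cloud(s);h=cv2.cvtColor(s['image'],cv2.COLOR_BGR2HSV)
    print(n)
    m=(abs(P[...,2]-.115)<.006)
    _,lab,st,ce=cv2.connectedComponentsWithStats(m.astype(np.uint8))
    seed=(lambda c: c)( (235,330) if n=='scene0' else (265,319))
    l=lab[seed]; print('lab',l,P[seed])
    if l==0: continue
    mm=lab==l
    Q=P[mm]; br=h[mm][:,2]
    c=cv2.minAreaRect(Q[:,:2].astype(np.float32));print('all',c,np.percentile(Q[:,2],[5,50,95]),cv2.boxPoints(c).round(4).tolist())
    B=Q[h[mm][:,2]>120]; c=cv2.minAreaRect(B[:,:2].astype(np.float32));print('bright',c,np.median(B[:,2]))
    w,v=np.linalg.eigh(np.cov(B[:,:2].T)); d=v[:,1]; d*=np.sign(d@(np.array([0,1])if True else 0)); print('dir',d,B.mean(0))
    # dark profile along axis
    t=(Q[:,:2]-B[:,:2].mean(0))@d
    for a in np.arange(t.min(),t.max(),.006):
        k=(t>=a)&(t<a+.006)
        if k.sum()>3: print(round(a+.003,4),k.sum(),np.median(br[k]),round(np.median(Q[k,2]),4),end=' | ')
    print()
    # foot & post
    for zz,nm in((.014,'foot'),(.122,'posttop'),(.136,'posttop2')):
        f=(abs(P[...,2]-zz)<.004)&(h[...,1]<80)&(np.hypot(P[...,0]-B[:,0].mean(),P[...,1]-B[:,1].mean())<.25)
        if f.sum()>10:
            _,L,S,C=cv2.connectedComponentsWithStats(f.astype(np.uint8)); i=1+S[1:,4].argmax()
            print(nm,S[i],cv2.minAreaRect(P[L==i][:,:2].astype(np.float32)))
    # objects
    for nm,(u,v) in dict(scene0=dict(jar=(329,180),pot=(403,288),match=(280,241),tea=(296,280)),side0=dict(jar=(240,205),pot=(406,225),match=(256,306),tea=(306,313)))[n].items():
        print(nm,P[v,u])
```

```text
scene0
lab 20 [ 0.55464192 -0.09715355  0.11609182]
all ((0.5608633160591125, -0.11859403550624847), (0.2951001226902008, 0.038194965571165085), 85.94731140136719) [0.11123584 0.11613715 0.11960912] [[0.5314000248908997, -0.26440000534057617], [0.5695000290870667, -0.2671000063419342], [0.5903000235557556, 0.0272000003606081], [0.5522000193595886, 0.029899999499320984]]
bright ((0.56190025806427, -0.12131969630718231), (0.2746109962463379, 0.036207977682352066), 85.6579818725586) 0.11585357395273055
dir [0.07845471 0.99691768] [ 0.56215523 -0.08804058  0.11559735]
-0.1751 33 74.0 0.1182 | -0.1691 33 71.0 0.1187 | -0.1631 24 79.0 0.1181 | -0.1571 37 72.0 0.1176 | -0.1511 52 70.0 0.1187 | -0.1451 76 74.0 0.1152 | -0.1391 40 156.0 0.1116 | -0.1331 22 147.0 0.1139 | -0.1271 56 177.0 0.1157 | -0.1211 59 177.0 0.1161 | -0.1151 55 176.0 0.1159 | -0.1091 61 178.0 0.1161 | -0.1031 57 174.0 0.1161 | -0.0971 46 22.5 0.1185 | -0.0911 66 22.0 0.1185 | -0.0851 66 22.0 0.1189 | -0.0791 64 21.0 0.1188 | -0.0731 53 19.0 0.1187 | -0.0671 49 18.0 0.1188 | -0.0611 67 21.0 0.1185 | -0.0551 74 171.0 0.115
[... 3035 characters left out ...]
 175.0 0.115 | 0.0924 80 177.0 0.1153 | 0.0984 74 19.5 0.1164 | 0.1044 188 23.0 0.1153 | 0.1104 15 17.0 0.1136 | 
foot [ 281  196   26   44 1045] ((0.5890392661094666, -0.2513912618160248), (0.11198502779006958, 0.04158008098602295), 86.19557189941406)
posttop [305 189  24  18 198] ((0.5572583675384521, -0.16506779193878174), (0.04057374596595764, 0.03403794765472412), 80.71276092529297)
posttop2 [138 179  32  40 187] ((0.7838525772094727, -0.16960448026657104), (0.08839638531208038, 0.015441170893609524), 66.27629089355469)
jar [ 0.67053516 -0.1843253   0.10046365]
pot [ 0.42379266 -0.14260269  0.06918399]
match [ 0.65848026 -0.05680687  0.01486978]
tea [ 0.5877656  -0.04215552  0.00595807]
```

Run:
```python
from h import *
A=np.concatenate([cloud(dict(np.load(n+'.npz'))).reshape(-1,3) for n in('scene0','side0')])
for zl in(.14,.2,.24):
    B=A[(A[:,2]>zl)&(A[:,0]<.85)&(A[:,0]>-.2)&(abs(A[:,1])<.9)]
    H,_,_=np.histogram2d(B[:,0],B[:,1],bins=[np.arange(-.2,.9,.1),np.arange(-.9,1,.1)])
    print(zl);[print(round(-.2+.1*i,1),H[i].astype(int)) for i in range(len(H))]
```

```text
0.14
-0.2 [  0   0 819   0   0   0   0   0   0   0   0   0   0   0   0   0   0   0]
-0.1 [   0    0 1389    0    0    0    0    0    0    0    0    0    0    0
    0    0    0    0]
0.0 [   0    0 1533    0    0    0    0    0    0    0    0    0    0    0
    0    0    0    0]
0.1 [   0    0 1715    0    0    0    0    0    0    0    0 1233    0    0
    0    0    0    0]
0.2 [   0    0 1882    0    0    0    0    0    0    0    0    0    0    0
    0    0    0    0]
0.3 [   0    0 2692    0    0    0    0    0    0    0    0    0    0    0
    0    0    0    0]
0.4 [   0    0 8229    0    0    0    0    0    0    0    0    0    0    0
    0    0    0    0]
0.5 [   0    0 7718    0 5093  155    0    0    0    0    0    0    0    0
    0    0    0    0]
0.6 [   0    0 6456    0    0    0    0    0    0    0    0    0    0    0
 1193    0    0    0]
0.7 [   0    0 5308   12  743   64  978 3402    0    0 2086 7610 1433    0
    0    0    0    0]
0.2
-0.2 [0 0 0 0 0 0 0 0 0 0 0 0 0 0 0 0 0 0]
-0.1 [ 0  0 67  0  0  0  0  0  0  0  0  0  0  0  0  0  0  0]
0.0 [  0   0 195   0   0   0   0  
[... 667 characters left out ...]
0    0    0    0]
0.24
-0.2 [0 0 0 0 0 0 0 0 0 0 0 0 0 0 0 0 0 0]
-0.1 [0 0 0 0 0 0 0 0 0 0 0 0 0 0 0 0 0 0]
0.0 [0 0 0 0 0 0 0 0 0 0 0 0 0 0 0 0 0 0]
0.1 [   0    0    0    0    0    0    0    0    0    0    0 1233    0    0
    0    0    0    0]
0.2 [0 0 0 0 0 0 0 0 0 0 0 0 0 0 0 0 0 0]
0.3 [0 0 0 0 0 0 0 0 0 0 0 0 0 0 0 0 0 0]
0.4 [   0    0 2972    0    0    0    0    0    0    0    0    0    0    0
    0    0    0    0]
0.5 [   0    0 3438    0 1314    0    0    0    0    0    0    0    0    0
    0    0    0    0]
0.6 [   0    0 1757    0    0    0    0    0    0    0    0    0    0    0
 1193    0    0    0]
0.7 [  0   0 705   0   0   0   0   0   0   0   0   0   0   0   0   0   0   0]
```

>>> drive_tool(targets=[{"tx":0.5,"ty":-0.8,"wz":-0.06,"claw":1},{"tx":0.5,"ty":-0.8,"wz":-0.06,"claw":1},{"tx":0.5,"ty":-0.8,"wz":-0.06,"claw":1},{"tx":0.5,"ty":-0.8,"wz":-0.06,"claw":1},{"tx":0.5,"ty":-0.8,"wz":-0.06,"claw":1},{"tx":0.5,"ty":-0.8,"wz":-0.06,"claw":1},{"tx":0.5,"ty":-0.8,"wz":-0.06,"claw":1},{"tx":0.5,"ty":-0.8,"wz":-0.06,"claw":1}])

```text
validation failed for argument at $.ta...
```

>>> drive_tool(targets=[{"tx":0.5,"ty":-0.8,"tz":0,"wx":0,"wy":0,"wz":-0.06,"claw":1},{"tx":0.5,"ty":-0.8,"tz":0,"wx":0,"wy":0,"wz":-0.06,"claw":1},{"tx":0.5,"ty":-0.8,"tz":0,"wx":0,"wy":0,"wz":-0.06,"claw":1},{"tx":0.5,"ty":-0.8,"tz":0,"wx":0,"wy":0,"wz":-0.06,"claw":1},{"tx":0.5,"ty":-0.8,"tz":0,"wx":0,"wy":0,"wz":-0.06,"claw":1},{"tx":0.5,"ty":-0.8,"tz":0,"wx":0,"wy":0,"wz":-0.06,"claw":1},{"tx":0.5,"ty":-0.8,"tz":0,"wx":0,"wy":0,"wz":-0.06,"claw":1},{"tx":0.5,"ty":-0.8,"tz":0,"wx":0,"wy":0,"wz":-0.06,"claw":1}])

```text
clock: 0.9
tool_pos: [0.273, 0.4129, 0.2466]
eef_rot: [0.367, 0.93, -0.0, -0.0]
contact_force: [0.3, 0.3, 0.4]
opening: 0.997
finger_force: 0.0
```

>>> drive_tool(targets=[{"tx":0.6,"ty":-1,"tz":0,"wx":0,"wy":0,"wz":-0.054,"claw":1},{"tx":0.6,"ty":-1,"tz":0,"wx":0,"wy":0,"wz":-0.054,"claw":1},{"tx":0.6,"ty":-1,"tz":0,"wx":0,"wy":0,"wz":-0.054,"claw":1},{"tx":0.6,"ty":-1,"tz":0,"wx":0,"wy":0,"wz":-0.054,"claw":1},{"tx":0.6,"ty":-1,"tz":0,"wx":0,"wy":0,"wz":-0.054,"claw":1},{"tx":0.6,"ty":-1,"tz":0,"wx":0,"wy":0,"wz":-0.054,"claw":1},{"tx":0.6,"ty":-1,"tz":0,"wx":0,"wy":0,"wz":-0.054,"claw":1},{"tx":0.6,"ty":-1,"tz":0,"wx":0,"wy":0,"wz":-0.054,"claw":1}])

```text
clock: 1.7
tool_pos: [0.417, 0.1728, 0.2466]
eef_rot: [0.566, 0.824, -0.0, -0.0]
contact_force: [0.0, 1.1, -0.2]
opening: 0.998
finger_force: 0.0
```

>>> drive_tool(targets=[{"tx":0.6,"ty":-1,"tz":0,"wx":0,"wy":0,"wz":-0.054,"claw":1},{"tx":0.6,"ty":-1,"tz":0,"wx":0,"wy":0,"wz":-0.054,"claw":1},{"tx":0.6,"ty":-1,"tz":0,"wx":0,"wy":0,"wz":-0.054,"claw":1},{"tx":0.6,"ty":-1,"tz":0,"wx":0,"wy":0,"wz":-0.054,"claw":1},{"tx":0.6,"ty":-1,"tz":0,"wx":0,"wy":0,"wz":-0.054,"claw":1},{"tx":0.6,"ty":-1,"tz":0,"wx":0,"wy":0,"wz":-0.054,"claw":1},{"tx":0.6,"ty":-1,"tz":0,"wx":0,"wy":0,"wz":-0.054,"claw":1},{"tx":0.6,"ty":-1,"tz":0,"wx":0,"wy":0,"wz":-0.054,"claw":1}])

```text
clock: 2.5
tool_pos: [0.561, -0.0671, 0.2465]
eef_rot: [0.737, 0.676, -0.0, -0.0]
contact_force: [0.6, -0.1, 1.1]
opening: 0.998
finger_force: 0.0
```

Run:
```python
from h import *
s=grab('wrist','wrist0');print(s['K'],s['cam_to_world'])
```

```text
[[371.64829954   0.         318.81126096]
 [  0.         371.64829954 236.32717967]
 [  0.           0.           1.        ]] [[ 9.96325421e-01  8.18609761e-02  2.51880241e-02  5.66740042e-01]
 [-8.56484200e-02  9.52046224e-01  2.93721526e-01  9.37387430e-03]
 [ 6.41676262e-05 -2.94799538e-01  9.55559118e-01  3.85984133e-01]
 [ 0.00000000e+00  0.00000000e+00  0.00000000e+00  1.00000000e+00]]
```

View pics/wrist0.png

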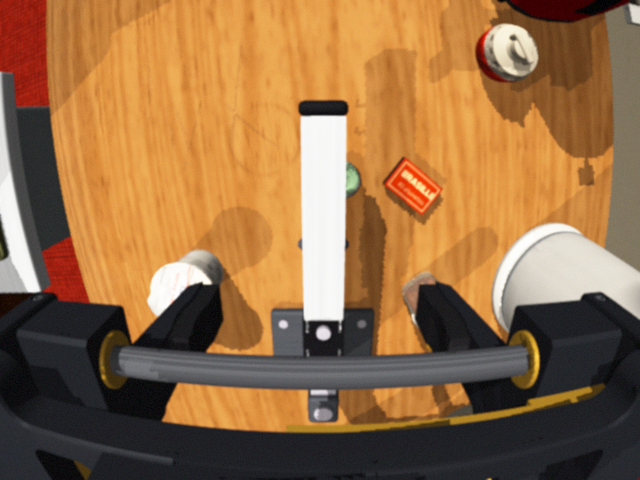

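The wrist view shows the buttons protruding at about (302,244) and (346,244). The cap starts at row 114 and the collar front edge is at row 320. I'll cast rays onto the known heights.

```bash
cat >> h.py <<'E'
def fray(s,u,v,z):
    K=s['K'];a,b=u-K[0,2],v-K[1,2];p=np.hypot(a,b);t=p/K[0,0]
    d=np.array([np.sin(t)*a/p,-np.sin(t)*b/p,-np.cos(t)]);T=s['cam_to_world'];d=T[:3,:3]@d;o=T[:3,3]
    return o+d*(z-o[2])/d[2]
E
python3 - <<'E'
from h import *
s=dict(np.load('wrist0.npz'));im=s['image'].astype(int)
print(im[238:250,296:304].max(-1)); print(im[238:250,344:352].max(-1))
for v in(150,200,230,270,300):
    g=im[v].min(-1);w=np.where(g[295:355]>120)[0]+295;a,b=w.min()-.5,w.max()+.5
    print(v,a,b,fray(s,a,v,.115),fray(s,b,v,.115))
for u,v,z in((301,243.5,.1),(347,243.5,.1),(323.5,114,.115),(323,321,.118),(323,320,.115)): print(u,v,fray(s,u,v,z))
E
```

```text
[[234 237 235 229 209 199 224 245]
 [235 235 231 209 175 160 205 243]
 [234 231 212 168 132 137 201 242]
 [232 219 180 131 104 134 199 241]
 [232 208 157 115 102 135 199 241]
 [229 200 151 111 107 131 199 240]
 [228 198 147 109 103 134 198 240]
 [229 201 150 106 102 130 199 239]
 [229 209 166 120  96 128 196 241]
 [232 227 204 162 119 126 194 239]
 [232 233 229 202 160 144 195 239]
 [231 233 233 227 204 176 204 240]]
[[228 159 127 132 137 142 138 141]
 [224 146 103 120 138 140 139 142]
 [220 137  77  99 125 136 141 143]
 [223 133  58  66 106 133 137 142]
 [221 131  49  47  82 124 137 144]
 [218 131  55  43  78 120 141 144]
 [217 128  56  40  79 120 143 145]
 [208 123  45  43  81 122 142 146]
 [194 110  49  55  94 127 143 148]
 [188 105  57  82 112 134 143 145]
 [187 113  83 109 134 141 143 149]
 [191 129 109 134 143 143 147 143]]
150 299.5 346.5 [ 0.55125941 -0.00747905  0.115     ] [ 0.58522549 -0.01033922  0.115     ]
200 300.5 345.5 [ 0.54845209 -0.04459     0.115     ] [ 0.5818109  -0.04743288  0.115     ]
230 300.5 345.5 [ 0.54616712 -0.06771778  0.115     ] [ 0.58024895 -0.07064366  0.115     ]
270 301.5 344.5 [ 0.54363172 -0.10041249  0.115     ] [ 0.57739863 -0.10334121  0.115     ]
300 302.5 343.5 [ 0.54170934 -0.12686529  0.115     ] [ 0.5749997  -0.12977663  0.115     ]
301 243.5 [ 0.54429143 -0.08335934  0.1       ]
347 243.5 [ 0.58147884 -0.08656403  0.1       ]
323.5 114 [0.57079866 0.0171649  0.115     ]
323 321 [ 0.55685059 -0.14632053  0.118     ]
323 320 [ 0.55681862 -0.14709201  0.115     ]
```

>>> drive_tool(targets=[{"tx":0.01,"ty":-0.073,"tz":-0.65,"wx":0,"wy":0,"wz":0.004,"claw":1},{"tx":0.01,"ty":-0.073,"tz":-0.65,"wx":0,"wy":0,"wz":0,"claw":1},{"tx":0.01,"ty":-0.073,"tz":-0.65,"wx":0,"wy":0,"wz":0,"claw":1},{"tx":0.01,"ty":-0.073,"tz":-0.65,"wx":0,"wy":0,"wz":0,"claw":1},{"tx":0.01,"ty":-0.073,"tz":-0.65,"wx":0,"wy":0,"wz":0,"claw":1},{"tx":0.01,"ty":-0.073,"tz":-0.65,"wx":0,"wy":0,"wz":0,"claw":1},{"tx":0.01,"ty":-0.073,"tz":-0.65,"wx":0,"wy":0,"wz":0,"claw":1},{"tx":0,"ty":-0.073,"tz":-0.65,"wx":0,"wy":0,"wz":0,"claw":1}])

```text
clock: 3.35
tool_pos: [0.5625, -0.0832, 0.0897]
eef_rot: [0.734, 0.679, -0.0, -0.0]
contact_force: [0.8, -0.7, -0.1]
opening: 1.001
finger_force: 0.0
```

>>> drive_tool(force=15, targets=[{"tx":0,"ty":-0.02,"tz":0,"wx":0,"wy":0,"wz":0,"claw":1},{"tx":0,"ty":0,"tz":0,"wx":0,"wy":0,"wz":0,"claw":-0.2},{"tx":0,"ty":0,"tz":0,"wx":0,"wy":0,"wz":0,"claw":-0.2},{"tx":0,"ty":0,"tz":0,"wx":0,"wy":0,"wz":0,"claw":-0.2},{"tx":0,"ty":0,"tz":0,"wx":0,"wy":0,"wz":0,"claw":-0.2},{"tx":0,"ty":0,"tz":0,"wx":0,"wy":0,"wz":0,"claw":-0.6},{"tx":0,"ty":0,"tz":0,"wx":0,"wy":0,"wz":0,"claw":-0.6},{"tx":0,"ty":0,"tz":0,"wx":0,"wy":0,"wz":0,"claw":-0.6}])

```text
clock: 4.15
tool_pos: [0.5629, -0.084, 0.0909]
eef_rot: [0.735, 0.679, 0.0, 0.0]
contact_force: [0.7, -0.1, 1.4]
opening: 0.392
finger_force: 1.5
```

>>> drive_tool(force=35, targets=[{"tx":0,"ty":0,"tz":0,"wx":0,"wy":0,"wz":0,"claw":-1},{"tx":0,"ty":0,"tz":0,"wx":0,"wy":0,"wz":0,"claw":-1},{"tx":0,"ty":0,"tz":0,"wx":0,"wy":0,"wz":0,"claw":-1},{"tx":0,"ty":0,"tz":0,"wx":0,"wy":0,"wz":0,"claw":-1},{"tx":0,"ty":0,"tz":0,"wx":0,"wy":0,"wz":0,"claw":-1},{"tx":0,"ty":0,"tz":0,"wx":0,"wy":0,"wz":0,"claw":-1},{"tx":0,"ty":0,"tz":0,"wx":0,"wy":0,"wz":0,"claw":-1},{"tx":0,"ty":0,"tz":0,"wx":0,"wy":0,"wz":0,"claw":-1}])

```text
clock: 4.95
tool_pos: [0.5629, -0.084, 0.0909]
eef_rot: [0.735, 0.679, 0.0, 0.0]
contact_force: [0.1, 0.7, 3.8]
opening: 0.357
finger_force: 35.0
```

>>> drive_tool(targets=[{"tx":0.003,"ty":0.035,"tz":0,"wx":0,"wy":0,"wz":0,"claw":-1},{"tx":0.003,"ty":0.035,"tz":0,"wx":0,"wy":0,"wz":0,"claw":-1},{"tx":0.003,"ty":0.035,"tz":0,"wx":0,"wy":0,"wz":0,"claw":-1},{"tx":0.003,"ty":0.035,"tz":0,"wx":0,"wy":0,"wz":0,"claw":-1},{"tx":0.003,"ty":0.035,"tz":0,"wx":0,"wy":0,"wz":0,"claw":-1},{"tx":0.003,"ty":0.035,"tz":0,"wx":0,"wy":0,"wz":0,"claw":-1},{"tx":0.003,"ty":0.035,"tz":0,"wx":0,"wy":0,"wz":0,"claw":-1},{"tx":0.003,"ty":0.035,"tz":0,"wx":0,"wy":0,"wz":0,"claw":-1}])

```text
clock: 5.75
tool_pos: [0.5632, -0.0803, 0.0909]
eef_rot: [0.736, 0.677, -0.002, 0.002]
contact_force: [-0.9, -13.1, 3.8]
opening: 0.354
finger_force: 35.0
```

>>> drive_tool(targets=[{"tx":0.002,"ty":0.025,"tz":0,"wx":0,"wy":0,"wz":0,"claw":-1},{"tx":0.002,"ty":0.025,"tz":0,"wx":0,"wy":0,"wz":0,"claw":-1},{"tx":0.002,"ty":0.025,"tz":0,"wx":0,"wy":0,"wz":0,"claw":-1},{"tx":0.002,"ty":0.025,"tz":0,"wx":0,"wy":0,"wz":0,"claw":-1},{"tx":0.002,"ty":0.025,"tz":0,"wx":0,"wy":0,"wz":0,"claw":-1},{"tx":0.002,"ty":0.025,"tz":0,"wx":0,"wy":0,"wz":0,"claw":-1},{"tx":0.002,"ty":0.025,"tz":0,"wx":0,"wy":0,"wz":0,"claw":-1},{"tx":0.002,"ty":0.025,"tz":0,"wx":0,"wy":0,"wz":0,"claw":-1}])

```text
clock: 6.55
tool_pos: [0.564, -0.0702, 0.0909]
eef_rot: [0.735, 0.678, -0.0, 0.0]
contact_force: [-1.2, -4.0, 5.8]
opening: 0.355
finger_force: 35.0
```

>>> drive_tool(force=18, targets=[{"tx":0.006,"ty":0.08,"tz":0,"wx":0,"wy":0,"wz":0,"claw":-1},{"tx":0.012,"ty":0.15,"tz":0,"wx":0,"wy":0,"wz":0,"claw":-1},{"tx":0.012,"ty":0.15,"tz":0,"wx":0,"wy":0,"wz":0,"claw":-1},{"tx":0.012,"ty":0.15,"tz":0,"wx":0,"wy":0,"wz":0,"claw":-1},{"tx":0.012,"ty":0.15,"tz":0,"wx":0,"wy":0,"wz":0,"claw":-1},{"tx":0.012,"ty":0.15,"tz":0,"wx":0,"wy":0,"wz":0,"claw":-1},{"tx":0.012,"ty":0.15,"tz":0,"wx":0,"wy":0,"wz":0,"claw":-1},{"tx":0.006,"ty":0.1,"tz":0,"wx":0,"wy":0,"wz":0,"claw":-1}])

```text
clock: 7.35
tool_pos: [0.5668, -0.0371, 0.0909]
eef_rot: [0.735, 0.679, 0.0, 0.0]
contact_force: [-0.0, -3.4, 4.4]
opening: 0.36
finger_force: 18.0
```

```bash
cat >> h.py <<'E'
def capedge(tag):
    s=grab('side',tag);P=cloud(s);v=s['image'].max(-1)
    d=np.array([.082,.9966]);q=(P[...,:2]-[.563,-.0847])@d;l=(P[...,:2]-[.563,-.0847])@[.9966,-.082]
    m=(abs(l)<.010)&(abs(P[...,2]-.115)<.005)
    t=q[m&(v>120)];c=q[m&(v<50)&(q>.05)&(q<.25)];k=q[m&(v<50)&(q<.05)&(q>-.14)]
    print(tag,'bright max',np.percentile(t,99.5),'cap',np.percentile(c,[1,99]) if len(c) else None,'collar',np.percentile(k,[1,99]) if len(k) else None)
E
python3 -c "
from h import *
capedge('side1')"
```

```text
side1 bright max 0.14668417471418968 cap [0.14802866 0.15987144] collar None
```

>>> drive_tool(force=12, targets=[{"tx":0.006,"ty":0.08,"tz":0,"wx":0,"wy":0,"wz":0,"claw":-1},{"tx":0.006,"ty":0.08,"tz":0,"wx":0,"wy":0,"wz":0,"claw":-1},{"tx":0.006,"ty":0.08,"tz":0,"wx":0,"wy":0,"wz":0,"claw":-1},{"tx":0.006,"ty":0.08,"tz":0,"wx":0,"wy":0,"wz":0,"claw":-1},{"tx":0.006,"ty":0.08,"tz":0,"wx":0,"wy":0,"wz":0,"claw":-1},{"tx":0.006,"ty":0.08,"tz":0,"wx":0,"wy":0,"wz":0,"claw":-1},{"tx":0.006,"ty":0.08,"tz":0,"wx":0,"wy":0,"wz":0,"claw":-1},{"tx":0.006,"ty":0.08,"tz":0,"wx":0,"wy":0,"wz":0,"claw":-1}])

```text
clock: 8.2
tool_pos: [0.5683, -0.0182, 0.0909]
eef_rot: [0.735, 0.678, 0.0, 0.0]
contact_force: [0.6, -4.1, 5.7]
opening: 0.36
finger_force: 12.0
```

>>> drive_tool(force=10, targets=[{"tx":0.003,"ty":0.035,"tz":0,"wx":0,"wy":0,"wz":0,"claw":-1},{"tx":0.003,"ty":0.035,"tz":0,"wx":0,"wy":0,"wz":0,"claw":-1},{"tx":0.003,"ty":0.035,"tz":0,"wx":0,"wy":0,"wz":0,"claw":-1},{"tx":0.003,"ty":0.035,"tz":0,"wx":0,"wy":0,"wz":0,"claw":-1},{"tx":0.003,"ty":0.035,"tz":0,"wx":0,"wy":0,"wz":0,"claw":-1},{"tx":0.003,"ty":0.035,"tz":0,"wx":0,"wy":0,"wz":0,"claw":-1},{"tx":0.003,"ty":0.035,"tz":0,"wx":0,"wy":0,"wz":0,"claw":-1},{"tx":0.003,"ty":0.035,"tz":0,"wx":0,"wy":0,"wz":0,"claw":-1}])

```text
clock: 9.0
tool_pos: [0.569, -0.0097, 0.0908]
eef_rot: [0.735, 0.678, 0.0, 0.0]
contact_force: [-0.0, -3.0, 5.1]
opening: 0.361
finger_force: 10.0
```

>>> drive_tool(targets=[{"tx":0.001,"ty":0.017,"tz":0,"wx":0,"wy":0,"wz":0,"claw":-1},{"tx":0.001,"ty":0.017,"tz":0,"wx":0,"wy":0,"wz":0,"claw":-1},{"tx":0.002,"ty":0.017,"tz":0,"wx":0,"wy":0,"wz":0,"claw":-1},{"tx":0.001,"ty":0.017,"tz":0,"wx":0,"wy":0,"wz":0,"claw":-1},{"tx":0.001,"ty":0.017,"tz":0,"wx":0,"wy":0,"wz":0,"claw":-1},{"tx":0.002,"ty":0.017,"tz":0,"wx":0,"wy":0,"wz":0,"claw":-1},{"tx":0.001,"ty":0.017,"tz":0,"wx":0,"wy":0,"wz":0,"claw":-1},{"tx":0.002,"ty":0.017,"tz":0,"wx":0,"wy":0,"wz":0,"claw":-1}])

```text
clock: 9.8
tool_pos: [0.5695, -0.0038, 0.0909]
eef_rot: [0.734, 0.679, 0.001, -0.0]
contact_force: [0.6, 0.4, 4.7]
opening: 0.36
finger_force: 10.0
```

>>> drive_tool(targets=[{"tx":0.001,"ty":0.013,"tz":0,"wx":0,"wy":0,"wz":0,"claw":-1},{"tx":0.001,"ty":0.013,"tz":0,"wx":0,"wy":0,"wz":0,"claw":-1},{"tx":0.001,"ty":0.013,"tz":0,"wx":0,"wy":0,"wz":0,"claw":-1},{"tx":0.001,"ty":0.013,"tz":0,"wx":0,"wy":0,"wz":0,"claw":-1},{"tx":0.001,"ty":0.013,"tz":0,"wx":0,"wy":0,"wz":0,"claw":-1},{"tx":0.001,"ty":0.013,"tz":0,"wx":0,"wy":0,"wz":0,"claw":-1},{"tx":0.001,"ty":0.013,"tz":0,"wx":0,"wy":0,"wz":0,"claw":-1},{"tx":0.001,"ty":0.013,"tz":0,"wx":0,"wy":0,"wz":0,"claw":-1}])

```text
clock: 10.6
tool_pos: [0.5697, -0.0015, 0.0909]
eef_rot: [0.734, 0.679, 0.001, 0.0]
contact_force: [0.1, -3.5, 5.5]
opening: 0.363
finger_force: 10.0
```

>>> drive_tool(targets=[{"tx":0.001,"ty":0.01,"tz":0,"wx":0,"wy":0,"wz":0,"claw":-1},{"tx":0.001,"ty":0.01,"tz":0,"wx":0,"wy":0,"wz":0,"claw":-1},{"tx":0.001,"ty":0.01,"tz":0,"wx":0,"wy":0,"wz":0,"claw":-1},{"tx":0.001,"ty":0.01,"tz":0,"wx":0,"wy":0,"wz":0,"claw":-1},{"tx":0.001,"ty":0.01,"tz":0,"wx":0,"wy":0,"wz":0,"claw":-1},{"tx":0.001,"ty":0.01,"tz":0,"wx":0,"wy":0,"wz":0,"claw":-1},{"tx":0.001,"ty":0.01,"tz":0,"wx":0,"wy":0,"wz":0,"claw":-1},{"tx":0.001,"ty":0.01,"tz":0,"wx":0,"wy":0,"wz":0,"claw":-1}])

```text
clock: 11.4
tool_pos: [0.5697, -0.0012, 0.0909]
eef_rot: [0.735, 0.678, -0.0, 0.001]
contact_force: [0.2, -5.9, 5.9]
opening: 0.364
finger_force: 10.0
```

```bash
python3 -c "
from h import *
capedge('side2'); s=grab('scene','scene2')
cv2.imwrite('pics/crop2.png',cv2.resize(s['image'][170:290,230:450],None,fx=3.5,fy=3.5,interpolation=2))"
```

```text
side2 bright max 0.18223022182515858 cap [0.18421909 0.19635039] collar None
```

View pics/crop2.png

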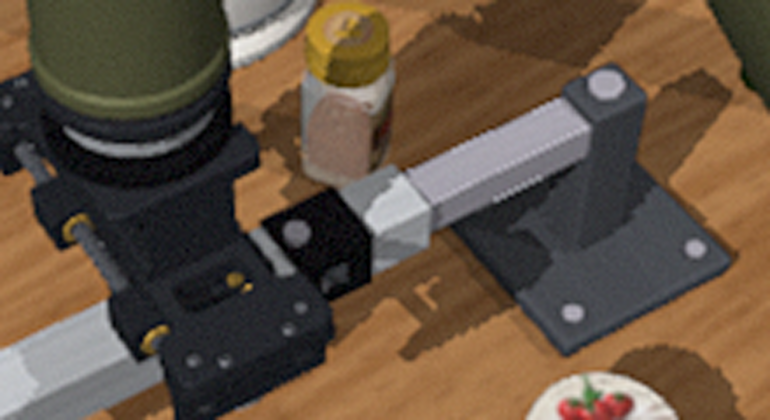

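The tube has stopped at 83 mm and the force is rising, so it is locked. The crop shows the button through the collar hole at about (335,275). I'll relax the pull and let go.

>>> drive_tool(targets=[{"tx":-0.002,"ty":-0.02,"tz":0,"wx":0,"wy":0,"wz":0,"claw":-1},{"tx":-0.002,"ty":-0.02,"tz":0,"wx":0,"wy":0,"wz":0,"claw":-1},{"tx":-0.002,"ty":-0.02,"tz":0,"wx":0,"wy":0,"wz":0,"claw":-1},{"tx":0,"ty":0,"tz":0,"wx":0,"wy":0,"wz":0,"claw":-1},{"tx":0,"ty":0,"tz":0,"wx":0,"wy":0,"wz":0,"claw":0},{"tx":0,"ty":0,"tz":0,"wx":0,"wy":0,"wz":0,"claw":0.3},{"tx":0,"ty":0,"tz":0,"wx":0,"wy":0,"wz":0,"claw":0.6},{"tx":0,"ty":0,"tz":0,"wx":0,"wy":0,"wz":0,"claw":0.6}])

```text
clock: 12.3
tool_pos: [0.5689, -0.0012, 0.0904]
eef_rot: [0.734, 0.679, -0.0, -0.001]
contact_force: [-0.3, 0.1, 0.8]
opening: 0.7
finger_force: 0.0
```

>>> drive_tool(targets=[{"tx":0,"ty":0,"tz":0,"wx":0,"wy":0,"wz":0,"claw":0.6},{"tx":0,"ty":0,"tz":0,"wx":0,"wy":0,"wz":0,"claw":0.6},{"tx":0,"ty":0,"tz":0.3,"wx":0,"wy":0,"wz":0,"claw":0.6},{"tx":0,"ty":0,"tz":0.6,"wx":0,"wy":0,"wz":0,"claw":0.6},{"tx":0,"ty":0,"tz":0.9,"wx":0,"wy":0,"wz":0,"claw":0.6},{"tx":0,"ty":0,"tz":0.9,"wx":0,"wy":0,"wz":0,"claw":0.6},{"tx":0,"ty":0,"tz":0.9,"wx":0,"wy":0,"wz":0,"claw":0.6},{"tx":0,"ty":0,"tz":0.9,"wx":0,"wy":0,"wz":0,"claw":0.6}])

```text
clock: 13.1
tool_pos: [0.5691, -0.0019, 0.2276]
eef_rot: [0.735, 0.678, 0.0, 0.0]
contact_force: [0.3, -0.2, 0.3]
opening: 0.802
finger_force: 0.0
```

```bash
python3 -c "
from h import *
capedge('side3'); s=grab('scene','scene3'); w=grab('wrist','wrist3'); d=dict(np.load('side3.npz'))
a=cv2.resize(s['image'][170:290,240:440],(800,480),interpolation=2)[:, :500]
b=w['image'][180:380,240:400]
cv2.imwrite('pics/crop3.png',np.hstack([a[:480,100:500],cv2.resize(b,(384,480),interpolation=2)]))"
```

```text
side3 bright max 0.1817397794616119 cap [0.18478676 0.19540941] collar [-0.01980313  0.02116548]
```

View pics/crop3.png

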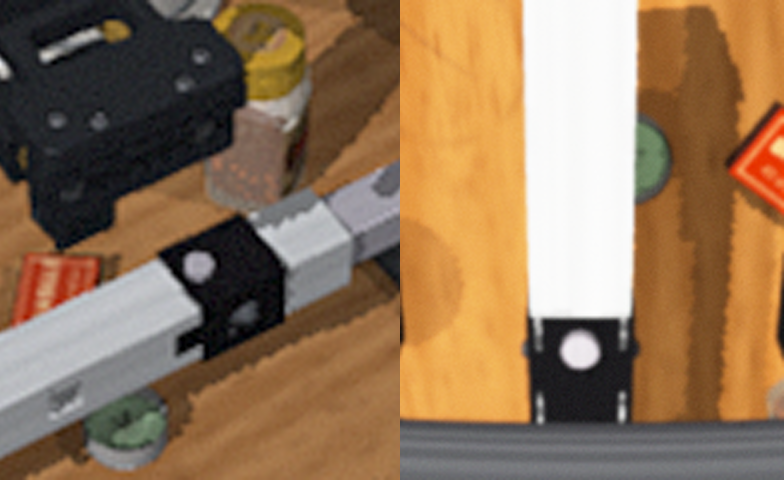

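Both buttons stick out through the collar, at (525,349) and (637,349) in the right half of the picture. The collar centre is within 1 mm of the buttons, the tealight and matchbox stand as before, and the robot is clear. I'll hand the job in.

```bash
python3 -c "
from h import *
print(workorder.finish_job())"
```

```text
the job is handed in; nothing more can be done
None
```

The tube is drawn out about 82 mm and locked with both buttons out through the collar holes; I stopped pulling at about 6 N, let go, moved the gripper clear and handed the job in at about 13 s.

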